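# Load a board into the adjustable board holder and index its sliding jaw

### The arm

A 6-joint arm with a two-finger parallel gripper is mounted at the origin on a cart in front of the work surface, level with it; the furniture and walls round the work are solid. World frame = base frame: x ahead of the robot, y to its left, z up, the work surface at z = 0. Lengths are in m, angles in degrees, forces in N, time in s.
With the tool pointing down it reaches from about 0.225 to 0.725 m from the base axis. Payload 3.1 kg.
Tool frame: the origin (TCP) lies midway between the tips of the shut fingers; the grasp point (between the pads) lies 19 mm behind it; z points along the fingers, y is the line along which they close (so a half turn about z gives the same grasp; the last joint's range is limited). The gripper opens to 85 mm and grips with 20 to 120 N. Pads are 22 mm wide; open, the fingers measure 114 mm over their backs; the gripper's body (76 mm by 85 mm) begins 54 mm behind the grasp point. The pads swing forward as they close: fully open they stand 13 mm farther back than shut.
Start: joints at [-7.322, 2.75, 5.684, 92.934, 0, 82.678], TCP at [0.525, -0, 0.192] pointing down, gripper open.
Joint ranges: [-166.93, 166.93], [-56.73, 111.36], [-69.38, 81.34], [-121.58, 131.49], [-85.45, 84.26], [-180, 180]. Speed limits (degrees/s): [159.86, 159.86, 180, 180, 180, 180].

### API

Orientations are given as [roll, pitch, yaw] about the fixed x, y, z axes, in that order (R = Rz(yaw) Ry(pitch) Rx(roll)).
In Python, from cell import observe, capture, hand_in, recognise gives the robot as it stands.
- The arm moves only by the tool jog_arm, never from a script. Its argument "targets" is a list of rows, each a list of 5 numbers: the shift along the world's x, y, z in m, then the turn about the world's z in degrees, then the finger opening in m, from 0 to 0.0854. In form: [[dx, dy, dz, twist, claw], ...]. A call has 1 to 12 rows; each row is the pose to reach, as a shift and turn from the pose commanded when the call began; what a row does not reach only later rows make up. A row lasts 1/8 s, in which the tool goes at most 62.5 mm and 10.7 degrees, less where a joint would pass 70% of its speed; a pose out of reach is approached as far as the arm can. A call with a gripper value outside its range is refused whole. The fingers move at their own pace and stop on an object; "force" is the grip in N (left out, the last holds). Time passes only in rows, so rows that repeat a pose let the fingers close. It gives the time, the measured TCP pose, the force, the opening and the grip force at its end, in the units of the state.
- observe(): the state, without advancing time (a new reading comes with each control period).
- capture(name): name is "scene" or "side" or "wrist"; returns a dict with "img" (420x560x3 uint8, red, green, blue), "depth" (420x560 float32, m along the optical axis (not along the pixel's ray), 0 where there is no reading), "fx", "fy", "cx", "cy" (pixels), "view" (4x4, takes a point from world to camera coordinates); the wrist camera has in their place "T_tool_cam" (4x4, takes a point from camera to tool coordinates, whose origin is the TCP and whose axes are the flange's). Camera axes: x right, y up, looking along -z (the intrinsics and any distortion apply to the point x, -y, -z); pixel columns grow to the right and rows downward; lengths in m; the calibration is good to about 2 mm. A picture is of the moment at which its call begins: read the wrist's pose just before it.
- hand_in(): hands the job in; it is judged then, once.
Trained networks look in a picture, given as the dict that the camera call returned (one of the last four; its "shot" number tells which), for a name from the list of things; names that differ only in an ending like _2 or _b are one class to them, and where a whole thing is asked for, a point or a joint stands for the part that bears it (a point fixed in the world has none). Each returns a list of dicts, best first, with "confidence" (0 to 1); they miss things now and then, are a little off and sometimes report something else, mostly with a low value. They report only what shows in the picture. A call takes as long as a camera call. They do not tell look-alikes from the thing itself.
- recognise(picture, name): "at" ([column, row] in pixels, amid what is visible of it).
The state is a dict: "time": time; "joint_pos": joint angles; "qvel": joint speeds; "effort": joint torques, N m; "tool_pos": TCP position; "tool_rot": TCP orientation; "force": force on the tool from outside, world axes, zero at the start; "torque": the same for the moment, N m; "finger_gap": opening from 0.0 (shut) to 1.0 (fully open); "finger_force": force on a finger pad.
Only numpy, scipy, OpenCV 4.12 (cv2) and the standard library are available. Lean on these libraries where they do the work, as an engineer would, in place of code of your own. Each camera call takes 0.05 s, during which the arm holds its last target. There are 200 camera calls.

### The job

Lift the circuit board off the aluminium channel and lay it, right side up, on the ledges of the board holder, between the two grooved jaws and with its long side along the rail. Then pull up the lock knob of the sliding jaw, slide the jaw to the next hole towards the board so that both grooves take in the board's edges, and let the pin drop into that hole. Finish while still holding the knob with the pin fully home, so that the clamp screw can be tightened; leave the multimeter, the cutters and the solder spool alone.

Things in the scene. Friction and masses are not known exactly. Their poses are not given: they have to be found in the camera images.
- holder: Board holder, fixed on the bench's 2 mm mat: grey base plate 100 x 250 x 9 mm, on it the rail, a 20 mm square aluminium tube (its top 34 mm above the origin) with holes in its top 20 mm apart; a grooved jaw fixed at its +y end, a like one on a sleeve that slides along it. Origin at the centre of its underside, y along the rail towards the fixed jaw, z up
- seat (a point): Fixed point of the holder (its axes) midway between the jaws' stop faces as they stand at the start, at the height of the ledges' top (46 mm above the holder's origin): best place for the middle of the board's underside. Stop faces are 106.5 mm apart at the start (98.5 mm between the lips), 86.5 mm one hole on
- fixed_groove (a point): Fixed jaw: middle of its stop face at ledge height (holder axes; the board lies on its -y side). Both jaws: 72 mm wide (x); ledge under the board's end, 44 mm wide, 32 mm deep, top 46 mm above the holder's origin; upright stop face; lip overhanging the ledge by 4 mm, 5 mm above it, its top at 54 mm
- jaw_groove (a point): The same point on the sliding jaw: middle of its stop face at the ledge's height (moves with the jaw; the board lies on its +y side)
- jaw (a joint): Sliding jaw on a dark steel sleeve 64 mm long, 30 mm wide: travel in m along the holder's +y (towards the fixed jaw), 0 in the hole where it starts, 0.020 in the next. Needs about 2 N to slide with the pin up; locked (1 mm play) while the pin is in a hole. A small steel clamp screw on its -x side at rail height is not used
- plunger (a joint): Lock plunger on the sliding jaw: lift of its pin and knob in m, 0 fully home, at most 0.012. A spring presses it down (4 N home, 7 N lifted). The round-nosed 7 mm pin enters its hole 9 mm deep: lift it by 10 mm or more to slide; between holes it rides on the rail (lift about 0.009) and it drops when over a hole
- knob (a point): Centre of the black fluted pull knob of the plunger: 22 mm in diameter, 14 mm tall, on a 15 mm thick neck; axis upright, 39 mm behind the sliding jaw's stop face. At the start 72 mm above the holder's origin (knob's top at 81 mm); moves with jaw and plunger. Free all round; a fixed boss, 19 mm thick, begins 8 mm below the knob's rim
- channel: Aluminium U-channel, open side up, 34 x 90 x 26 mm, standing on the bench (fixed), on whose two walls the board lies at the start. Origin at the centre of its underside, y along its length
- board_b: Circuit board, 55 (x) x 85 (y) mm, plate 2 mm thick with parts up to 12 mm high on its upper side, 30 g. Origin at the middle of its underside, z up. It overhangs the channel by 10 mm on its two long sides; take it there, across the 55 mm
- multimeter: Handheld multimeter lying on its back, 170 x 86 x 49 mm, bystander
- flush_cutters: Flush cutters, 124 x 48 x 15 mm, lying, bystander
- solder_spool: Solder spool, 55 mm in diameter, 45 mm tall, standing, bystander
There are look-alikes about, which are no part of the job. There is more than one size of the board_b; the job needs the largest.

How it is judged (in metres and radians):
On the way, in this order (a step that is already met when the one before it is completed fails the run):
1. the board lies free on the ledges of both jaws, the jaw still in its first hole (z of board_b in the frame of seat between -0.002 and 0.003 m and horizontal distance between board_b and seat below 0.015 m and contact force between the fingers and board_b below 0.1 N and value of joint jaw between -0.003 and 0.003 m), for 0.2 s.
2. the pin is pulled clear of its hole (value of joint plunger above 0.0085 m), for 0.1 s.
At the end, for the whole second after the job is handed in: Jaw in the next hole (travel 18 to 22 mm), pin home (lift under 1.5 mm), fingers still on the knob with over 2 N; board flat, right side up on the ledges (3 mm, 0.05 rad), its middle within 45.5 mm of both stop faces (both ends in the grooves) and 13 mm of the jaws' middle, straight within 0.06 rad (value of joint jaw between 0.018 and 0.022 m and value of joint plunger below 0.0015 m and contact force between the fingers and plunger above 2 N and z of board_b in the frame of fixed_groove between -0.002 and 0.003 m and y of board_b in the frame of fixed_groove above -0.0455 m and y of board_b in the frame of jaw_groove below 0.0455 m and x of board_b in the frame of fixed_groove between -0.013 and 0.013 m and angle between the y axis of board_b and the y axis of holder, either way round below 0.06 rad and angle between board_b's own z axis and vertical below 0.05 rad and linear speed of board_b below 0.02 m/s); the arm keeps its last pose, push and grip.
It fails at once if the multimeter, the cutters or the solder spool is pushed away by more than 15 mm (distance of any of multimeter, flush_cutters, solder_spool from where it was at the start of the episode above 0.015 m).
It also fails if it takes over 54 s, if anything falls off the work surface, if the arm or the gripper's body presses on something with over 40 N, if the wrist force passes 120 N, or if a joint passes its speed limit or range.

## Working session

There is one attempt and no reset: what is moved stays moved. The work goes in short steps, Python scripts to look and compute and a tool call to move; the robot and the scene stay as the last step left them, time stands still between calls to the robot, and variables do not carry over. Pictures are saved under pics/ and viewed, at most 10 in all, crops included, and the job is handed in when it is done.

Besides the shell and the picture viewer there is one more tool, called after "Emit:" by a JSON object that holds its "op" and its "data". jog_arm: Moves the arm, as the interface text tells. Its arguments: {"type":"object","properties":{"targets":{"type":"array","items":{"type":"array","items":{"type":"number"}}},"force":{"type":"number"}},"required":["targets"]}

```bash
mkdir -p pics
cat > h.py <<'E'
import numpy as np,cv2
from cell import observe,capture,hand_in,recognise
def save(p,n,crop=None,s=1):
    im=p["img"][:,:,::-1]
    if crop: im=im[crop[1]:crop[3],crop[0]:crop[2]]
    cv2.imwrite("pics/"+n,cv2.resize(im,None,fx=s,fy=s,interpolation=cv2.INTER_CUBIC))
def cloud(p,T=None):
    # world points for each pixel
    d=p["depth"];v,u=np.mgrid[:d.shape[0],:d.shape[1]]
    c=np.stack([(u-p["cx"])/p["fx"]*d,-(v-p["cy"])/p["fy"]*d,-d,np.ones_like(d)],-1)
    M=np.linalg.inv(p["view"]) if T is None else T
    w=(c@M.T)[...,:3]; w[d==0]=np.nan
    return w
E
python3 - <<'E'
from h import *
print(observe())
a=capture("scene");b=capture("side")
print({k:v for k,v in a.items() if k not in("img","depth")})
for p,n in((a,"scene"),(b,"side")):
    w=cloud(p)
    for t in("board_b","holder","channel","knob","jaw","multimeter","flush_cutters","solder_spool"):
        for r in recognise(p,t):
            u,v=map(int,np.round(r["at"])); print(n,t,round(r["confidence"],2),(u,v),w[v,u].round(3))
im=np.vstack([a["img"],b["img"]])
save(a,"a.png",s=1.4);save(b,"b.png",s=1.4)
E
```

```text
{'time': 0.0, 'joint_pos': array([-7.32164121e+00,  2.79269051e+00,  5.58813819e+00,  9.29328180e+01,
       -9.13872702e-04,  8.26777850e+01]), 'qvel': array([-0.00225939, -0.01870088,  0.1308942 , -0.03114611,  0.04276286,
        0.0119798 ]), 'effort': array([ 2.96208136e-04, -3.38780022e+01,  3.20016932e+01,  2.03766406e-02,
       -2.11149008e-04,  6.20949692e-06]), 'tool_pos': array([5.24277252e-01, 8.15049467e-05, 1.90488705e-01]), 'tool_rot': array([-1.79863633e+02, -1.66013046e-02,  9.00005551e+01]), 'force': array([-0.61199447, -0.0423122 ,  0.14295473]), 'torque': array([ 0.00503183,  0.01881587, -0.01069352]), 'finger_force': 0.0, 'finger_gap': 0.9997344226551825}
{'fx': 431.289941900918, 'fy': 431.289941900918, 'cx': 282.72835424728015, 'cy': 214.78700225718794, 'view': array([[ 0.6892256 , -0.72454363, -0.00214685, -0.43114777],
       [ 0.40195516,  0.37989316,  0.83313459, -0.26061632],
       [-0.60282678, -0.57508062,  0.55306614, -0.71353769],
       [ 0.        ,  0.        ,  0.        ,  1.        ]]), 'shot': 1}
scene board_b 0.71 (256, 232) [ 0.512 -0.023  0.
[... 443 characters left out ...]
355, 325) [ 0.463 -0.339 -0.   ]
scene solder_spool 0.7 (348, 256) [ 0.578 -0.235  0.037]
side board_b 0.66 (299, 241) [ 0.512 -0.018  0.028]
side board_b 0.53 (304, 280) [0.472 0.082 0.003]
side board_b 0.51 (334, 215) [ 0.454 -0.174  0.005]
side holder 0.97 (236, 248) [0.657 0.045 0.021]
side holder 0.18 (302, 242) [ 0.504 -0.016  0.029]
side channel 0.67 (237, 246) [0.661 0.029 0.013]
side channel 0.55 (303, 256) [0.495 0.006 0.004]
side knob 0.44 (234, 208) [ 0.689 -0.033  0.082]
side jaw 0.89 (236, 228) [0.669 0.01  0.054]
side multimeter 0.76 (282, 336) [0.467 0.276 0.044]
side flush_cutters 0.53 (341, 184) [ 0.465 -0.33   0.003]
side solder_spool 0.88 (288, 190) [ 0.596 -0.203  0.04 ]
```

View pics/a.png

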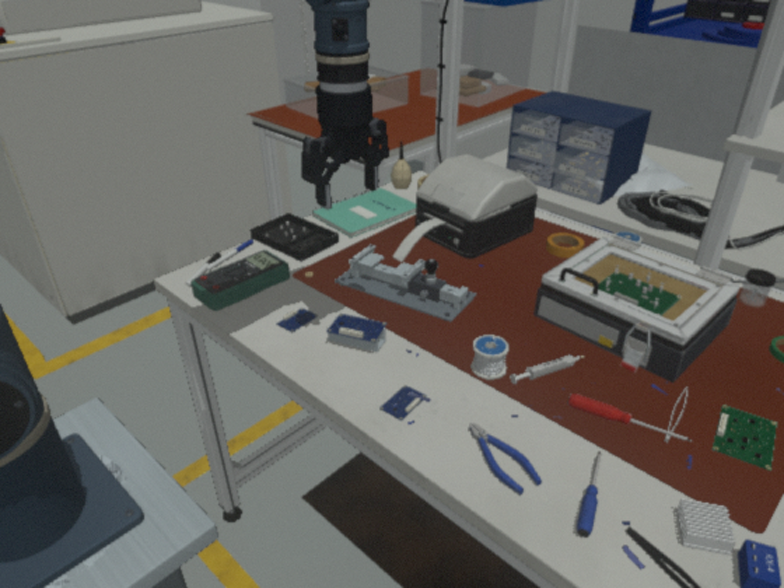

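View pics/b.png

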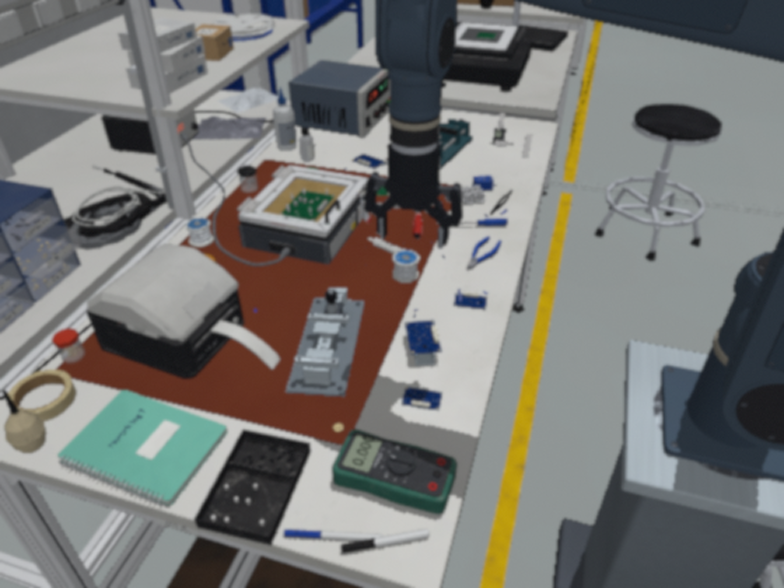

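The scene shows the board on the channel at (256,232). Two smaller blue boards lie on the bench at (288,287) and (212,226), and there is a green board at about (530,312). The holder is at (293,204) with its knob at (306,193). I choose the one on the channel and check it with the wrist camera.

```bash
cat >> h.py <<'E'
from scipy.spatial.transform import Rotation as R
def wrist():
    o=observe();p=capture("wrist")
    T=np.eye(4);T[:3,:3]=R.from_euler("xyz",o["tool_rot"],degrees=True).as_matrix();T[:3,3]=o["tool_pos"]
    return p,cloud(p,T@p["T_tool_cam"])
E
python3 - <<'E'
from h import *
p,w=wrist(); np.set_printoptions(suppress=True)
print(p["T_tool_cam"].round(3),p["fx"],{k:v for k,v in p.items() if k not in("img","depth","T_tool_cam")})
for t in("board_b","holder","knob","jaw","channel"):
    for r in recognise(p,t):
        u,v=map(int,np.round(r["at"])); print(t,round(r["confidence"],2),(u,v),w[v,u].round(3))
save(p,"w1.png",s=1.4); np.save("w1.npy",w); cv2.imwrite("w1raw.png",p["img"][:,:,::-1])
E
```

```text
[[-0.001  0.947  0.321  0.083]
 [ 1.     0.001 -0.    -0.001]
 [-0.001  0.321 -0.947 -0.182]
 [ 0.     0.     0.     1.   ]] 348.8259829122699 {'fx': 348.8259829122699, 'fy': 348.8259829122699, 'cx': 281.5899052449872, 'cy': 209.14783384318818, 'shot': 3}
board_b 0.93 (234, 77) [0.477 0.096 0.001]
board_b 0.8 (220, 312) [ 0.447 -0.18   0.002]
board_b 0.58 (266, 194) [ 0.508 -0.018  0.027]
board_b 0.31 (423, 135) [0.659 0.043 0.037]
holder 0.98 (423, 133) [0.659 0.044 0.036]
knob 0.91 (458, 223) [ 0.682 -0.03   0.083]
jaw 0.61 (437, 186) [ 0.678 -0.007  0.04 ]
jaw 0.25 (422, 133) [0.658 0.045 0.037]
channel 0.67 (253, 158) [0.494 0.015 0.005]
```

View pics/w1.png

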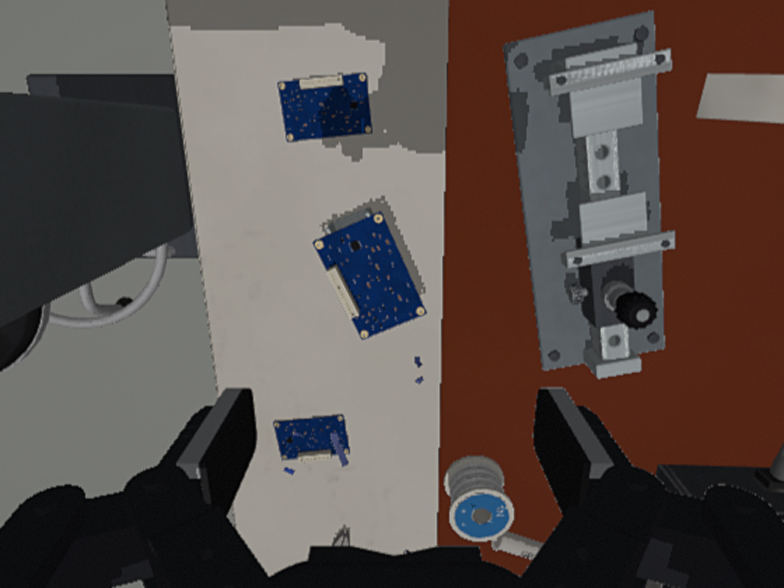

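The wrist view shows the large board on the channel at (265,197), its long side tilted. Smaller boards are at (232,77) and (222,312). The holder is on the right, with the fixed jaw at the top (436,52), the sliding jaw at (443,177) and the knob at (454,220). Next I measure the geometry.

Run:
```python
from h import *
np.set_printoptions(suppress=True)
w=np.load("w1.npy");im=cv2.imread("w1raw.png").astype(int)
z=w[...,2];x=w[...,0];y=w[...,1]
def rect(m,n):
    m=cv2.morphologyEx(m.astype(np.uint8),cv2.MORPH_OPEN,np.ones((2,2)))
    N,l,s,c=cv2.connectedComponentsWithStats(m)
    for k in range(1,N):
        if s[k,4]<60: continue
        q=w[l==k]; r=cv2.minAreaRect(q[:,:2].astype(np.float32)*1000)
        bx=cv2.boxPoints(r).round(1)
        print(n,s[k,4],c[k].round(),"ctr",np.round(r[0],1),"size",np.round(r[1],1),"ang",round(r[2],2),"z",np.percentile(q[:,2],[5,50,95]).round(4))
rect((z>.02)&(z<.05)&(x<.57)&(x>.44)&(abs(y)<.1),"board")
H=(x>.57)&(x<.75)&(y>-.15)&(y<.17)
rect(H&(z>.0515)&(z<.062),"lips/54mm")
rect(H&(z>.062)&(z<.1),"knob")
rect(H&(z>.006)&(z<.1),"holder all")
rect(H&(z>.044)&(z<.0515),"ledge 48")
rect(H&(z>.03)&(z<.042),"rail 36")
print("mat z",np.nanmedian(z[300:330,330:400]))
```

```text
board 4199 [265. 198.] ctr [505.2 -29.4] size [61.7 98.8] ang 23.48 z [nan nan nan]
lips/54mm 1358 [436.  53.] ctr [667.2 115.8] size [102.6  11.3] ang 11.29 z [nan nan nan]
lips/54mm 997 [443. 179.] ctr [690.6  -0.8] size [101.3  29.1] ang 10.69 z [nan nan nan]
lips/54mm 93 [441. 212.] ctr [676.  -27.5] size [15.2 10.3] ang 58.56 z [0.0547 0.0587 0.0711]
knob 628 [455. 222.] ctr [701.1 -46.8] size [24.9 73.1] ang 52.99 z [nan nan nan]
holder all 24266 [423. 137.] ctr [696.1  24.5] size [102.  274.4] ang 21.67 z [nan nan nan]
holder all 789 [514.  70.] ctr [746.6  96.3] size [17.2 40.8] ang 42.26 z [nan nan nan]
ledge 48 477 [430.  42.] ctr [657.6 123.7] size [63.1  8.4] ang 12.86 z [0.0443 0.0458 0.057 ]
ledge 48 1735 [433.  78.] ctr [695.3 102.5] size [ 2.2 31.6] ang 15.08 z [nan nan nan]
ledge 48 1517 [438. 158.] ctr [681.1  23.6] size [66.9 35. ] ang 1.69 z [nan nan nan]
ledge 48 148 [438. 210.] ctr [679.6 -31.2] size [22.  16.9] ang 68.61 z [0.0466 0.0497 0.0532]
rail 36 999 [430. 119.] ctr [670.2  56. ] size [33.2 47.1] ang 9.5 z [nan nan nan]
rail 36 1668 [436. 232.] ctr [698.3 -62.7] size [ 35.2 119.1] ang 18.42 z [nan nan nan]
rail 36 91 [413. 212.] ctr [663.1 -40.3] size [10.  22.9] ang 30.78 z [0.0167 0.0331 0.0344]
mat z 0.0032415854381547538
```

```bash
cat >> h.py <<'E'
def pts(p,Tc,uv,h):
    uv=np.atleast_2d(uv).astype(float)
    d=np.c_[(uv[:,0]-p["cx"])/p["fx"],-(uv[:,1]-p["cy"])/p["fy"],-np.ones(len(uv))]@Tc[:3,:3].T
    o=Tc[:3,3]; return o+d*((h-o[2])/d[:,2])[:,None]
def tcam(p,o):
    T=np.eye(4);T[:3,:3]=R.from_euler("xyz",o["tool_rot"],degrees=True).as_matrix();T[:3,3]=o["tool_pos"]
    return T@p["T_tool_cam"]
def rect(m,p,Tc,h,n,mn=60):
    N,l,s,c=cv2.connectedComponentsWithStats(cv2.morphologyEx(m.astype(np.uint8),cv2.MORPH_OPEN,np.ones((3,3))))
    for k in range(1,N):
        if s[k,4]<mn: continue
        v,u=np.nonzero(l==k)
        r=cv2.minAreaRect((pts(p,Tc,np.c_[u,v],h)[:,:2]*1000).astype(np.float32))
        print(n,s[k,4],c[k].round(),"ctr",np.round(r[0],1),"size",np.round(r[1],1),"ang",round(r[2],2))
E
python3 - <<'E'
from h import *
o=observe();p=capture("wrist");Tc=tcam(p,o);w=cloud(p,Tc)
z=w[...,2];x=w[...,0];y=w[...,1]
B=(z>.02)&(z<.05)&(x<.57)&(x>.44)&(abs(y)<.1)
im=p["img"].astype(int);blue=(im[...,2]>im[...,0]+25)
rect(B,p,Tc,.028,"board");rect(B&blue,p,Tc,.028,"boardblue")
H=(x>.57)&(x<.76)&(y>-.15)&(y<.17)
rect(H&(z>.0525)&(z<.060),p,Tc,.056,"lips")
rect(H&(z>.006)&(z<.1),p,Tc,.011,"holder")
rect(H&(z>.045)&(z<.0525),p,Tc,.048,"ledge")
rect(H&(z>.032)&(z<.040),p,Tc,.036,"rail")
rect(H&(z>.074)&(z<.09),p,Tc,.083,"knob",30)
for n,m in(("board",B&blue),("rail",H&(z>.032)&(z<.040)),("ledge",H&(z>.044)&(z<.052)),("lips",H&(z>.0525)&(z<.06)),("knob",H&(z>.076)&(z<.09))):
    print(n,np.nanpercentile(z[m],[5,50,95]).round(4))
# colour-edge check pixels
for uv,h in (((518/1.4,40/1.4),.011),):pass
cs=np.array([[505,47],[652,11],[664,348],[544,370]])/1.4
print("base corners",pts(p,Tc,cs,.011).round(4))
cb=np.array([[314,242],[382,212],[425,314],[363,339]])/1.4
print("board corners",pts(p,Tc,cb,.028).round(4))
cl=np.array([[549,80],[551,93],[671,62],[669,48], [566,252],[569,265],[674,247],[674,233]])/1.4
print("lips corners",pts(p,Tc,cl,.056).round(4))
print("knob", pts(p,Tc,np.array([[642,315]])/1.4,.083))
E
```

```text
board 4180 [264. 197.] ctr [505.1 -22.1] size [56.1 90.2] ang 23.74
boardblue 3335 [266. 196.] ctr [506.6 -22.9] size [54.  84.3] ang 23.82
lips 1353 [435.  52.] ctr [652.2 113.3] size [73.1 12. ] ang 11.57
lips 999 [443. 178.] ctr [674.   5.] size [72.4 12.4] ang 11.56
holder 24257 [422. 136.] ctr [677.2  16.1] size [110.6 266. ] ang 11.57
holder 1384 [522.  69.] ctr [756.9 101.7] size [29.7 42.7] ang 89.93
ledge 74 [422.  44.] ctr [643.2 120.4] size [14.7  4.4] ang 14.34
ledge 1732 [432.  77.] ctr [656.2  93.7] size [44.6 27.9] ang 11.54
ledge 1522 [437. 156.] ctr [670.5  23.7] size [44.7 30.4] ang 11.77
ledge 130 [436. 209.] ctr [676.9 -28. ] size [20.  11.2] ang 59.12
rail 217 [539.  72.] ctr [756.1  99.1] size [ 8.4 25.4] ang 3.0
rail 967 [430. 118.] ctr [663.4  57.4] size [21.9 43.7] ang 11.56
rail 536 [438. 247.] ctr [689.2 -73.8] size [33.4 31.5] ang 13.93
knob 536 [455. 222.] ctr [679.  -29.1] size [23.  24.2] ang 9.67
board [0.0269 0.0282 0.0294]
rail [0.0327 0.0364 0.0391]
ledge [0.0453 0.0486 0.05  ]
lips [0.0552 0.0567 0.0583]
knob [0.0776 0.0826 0.0844]
base corners [[ 0.5986  0.1335  0.011 ]
 [ 0.6937  0.1547  0.011 ]
 [ 0.7444 -0.0885  0.011 ]
 [ 0.6483 -0.1084  0.011 ]]
board corners [[ 0.4661  0.0041  0.028 ]
 [ 0.5155  0.0257  0.028 ]
 [ 0.5474 -0.0518  0.028 ]
 [ 0.4999 -0.0725  0.028 ]]
lips corners [[ 0.617   0.1093  0.056 ]
 [ 0.619   0.1021  0.056 ]
 [ 0.6885  0.119   0.056 ]
 [ 0.6859  0.1265  0.056 ]
 [ 0.6391  0.0034  0.056 ]
 [ 0.6421 -0.0057  0.056 ]
 [ 0.7108  0.0067  0.056 ]
 [ 0.709   0.0161  0.056 ]]
knob [[ 0.68255796 -0.03138672  0.083     ]]
```

Measurements agree with the given sizes:

| Item | Position (mm) | Yaw or height |
|---|---|---|
| Board | (507, -23) | yaw 23.7° |
| Seat | (663, 59) | z 48, holder yaw 11.5° |
| Knob | (682, -31) | top at z 83 |

I go above the board.

Emit:
{"op": "jog_arm", "data": {"targets": [[-0.017,-0.0235,-0.05,10,0.0854],[-0.017,-0.0235,-0.08,20,0.0854],[-0.017,-0.0235,-0.09,23.7,0.0854],[-0.017,-0.0235,-0.09,23.7,0.0854]], "force": 25}}

```text
time: 1.75
tool_pos: [0.5069, -0.0234, 0.1004]
tool_rot: [-179.9, -0.1, 113.6]
force: [0.1, 0.3, 1.0]
finger_gap: 1.005
finger_force: 0.0
```

Run:
```python
from h import *
o=observe();p=capture("wrist");Tc=tcam(p,o);w=cloud(p,Tc)
print(o["time"],o["tool_pos"].round(4),o["tool_rot"].round(2))
z=w[...,2];x=w[...,0];y=w[...,1]
B=(z>.02)&(z<.05)&(x<.57)&(x>.44)&(abs(y)<.1)
im=p["img"].astype(int);blue=(im[...,2]>im[...,0]+25)
rect(B,p,Tc,.028,"board",400);rect(B&blue,p,Tc,.028,"boardblue",400)
H=(x>.57)&(x<.76)&(y>-.15)&(y<.17)
rect(H&(z>.0525)&(z<.060),p,Tc,.056,"lips",300)
save(p,"w2.png")
```

```text
1.75 [ 0.5069 -0.0234  0.1004] [-1.7987e+02 -9.0000e-02  1.1365e+02]
board 7511 [282. 201.] ctr [505.6 -21.8] size [54.8 90.7] ang 23.84
boardblue 6025 [286. 201.] ctr [506.6 -23.1] size [54.2 83.7] ang 23.59
lips 705 [543. 109.] ctr [627.5 108.2] size [25.2 12.1] ang 11.57
lips 1550 [508. 270.] ctr [674.    5.1] size [74.1 12.5] ang 11.61
```

View pics/w2.png

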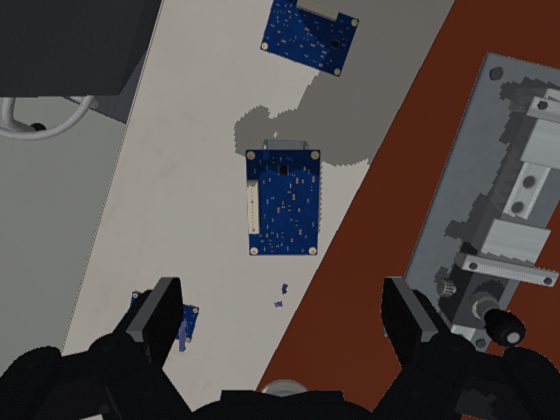

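The crop confirms the choice: the board at (283,203) lies on the channel, is square to the fingers and is the largest. I descend and grip.

Emit:
{"op": "jog_arm", "data": {"targets": [[0,0,-0.05,0,0.0854],[0,0,-0.085,0,0.0854],[0,0,-0.0965,0,0.0854],[0,0,-0.0965,0,0.06],[0,0,-0.0965,0,0.045],[0,0,-0.0965,0,0.045],[0,0,-0.0965,0,0.045],[0,0,-0.0965,0,0.045]], "force": 25}}

```text
time: 2.8
tool_pos: [0.5083, -0.0236, 0.0057]
tool_rot: [180.0, 0.0, 113.7]
force: [0.0, 0.5, 0.2]
finger_gap: 0.527
finger_force: 0.0
```

Run:
```python
from h import *
p=capture("wrist");q=capture("side")
im=np.hstack([p["img"],cv2.resize(q["img"][150:330,200:440],(560,420))])
cv2.imwrite("pics/c3.png",cv2.resize(im[:,:,::-1],(800,300)))
print(observe()["finger_gap"],observe()["finger_force"])
o=observe();Tc=tcam(p,o);w=cloud(p,Tc);z=w[...,2]
print(z[150:260:20,230:330:20].round(3))
```

```text
0.5286230421324974 0.0
[[-0.    -0.    -0.002 -0.    -0.001]
 [-0.     0.025  0.003  0.004  0.006]
 [-0.     0.028  0.028  0.028  0.027]
 [ 0.027  0.028  0.029  0.027  0.028]
 [ 0.035  0.029  0.028  0.027  0.028]
 [ 0.036  0.028  0.028  0.029  0.028]]
```

View pics/c3.png

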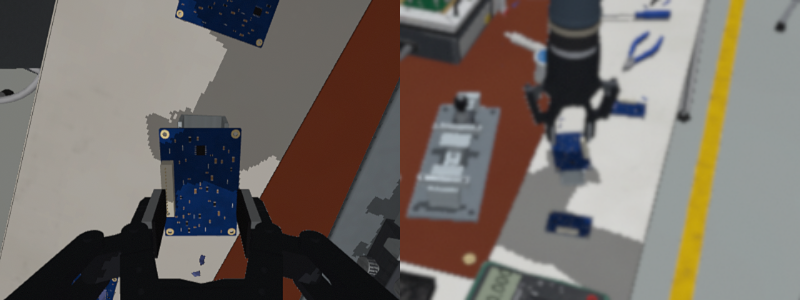

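The pads stand on either side of the board at (200,195) but don't touch it yet, so I close further.

Emit:
{"op": "jog_arm", "data": {"targets": [[0,0,0,0,0.035],[0,0,0,0,0.025],[0,0,0,0,0.025],[0,0,0,0,0.025]], "force": 25}}

```text
time: 3.4
tool_pos: [0.5079, -0.0235, 0.0052]
tool_rot: [-180.0, -0.0, 113.7]
force: [-0.2, 0.1, -0.1]
finger_gap: 0.291
finger_force: 0.0
```

Run:
```python
from h import *
p=capture("wrist");o=observe();Tc=tcam(p,o);w=cloud(p,Tc);z=w[...,2]
print(o)
save(p,"c4.png")
B=(z>.024)&(z<.034)
im=p["img"].astype(int);blue=(im[...,2]>im[...,0]+25)
rect(B&blue,p,Tc,.028,"boardblue",400)
# tool-frame cloud of finger pixels
t=np.linalg.inv(Tc)
T=Tc@np.linalg.inv(p["T_tool_cam"]); l=((w-T[:3,3])@T[:3,:3])
for r in range(240,400,15): print(r,[tuple((l[r,c]*1000).round().tolist()) for c in (215,230,240,330,340,350)])
```

```text
{'time': 3.45, 'joint_pos': array([-1.02106123e+01,  2.80604245e+00, -1.56598885e+01,  7.15380727e+01,
        1.39956585e-03,  5.60911164e+01]), 'qvel': array([ 0.03984981, -0.04883588, -0.0091191 ,  0.13222866,  0.0527072 ,
        0.00563582]), 'effort': array([ 7.84304884e-04, -3.28122246e+01,  3.09265172e+01,  2.02383169e-03,
       -1.99311562e-04, -4.61542143e-06]), 'tool_pos': array([ 0.50796742, -0.02350953,  0.00516515]), 'tool_rot': array([-1.79997458e+02, -3.39506099e-03,  1.13698271e+02]), 'force': array([-0.2189463 ,  0.3705426 , -0.00247619]), 'torque': array([-0.02693624,  0.04322285, -0.05935592]), 'finger_force': 0.0, 'finger_gap': 0.29224981238353387}
boardblue 10989 [284. 245.] ctr [506.2 -23.1] size [54.1 84.3] ang 23.62
240 [(0.0, -40.0, 6.0), (17.0, -25.0, -32.0), (16.0, -21.0, -31.0), (12.0, 23.0, -22.0), (0.0, 33.0, 5.0), (0.0, 39.0, 5.0)]
255 [(-9.0, -40.0, 5.0), (8.0, -26.0, -31.0), (9.0, -21.0, -32.0), (5.0, 23.0, -24.0), (-10.0, 34.0, 5.0), (-9.0, 40.0, 5.0)]
270 [(-20.0, -41.0, 5.0), (0.0, -26.0, -31.0), (11.0, -19.0, -50.0), (-4.0, 24.0, -23.0), (-20.0,
[... 410 characters left out ...]
0, 21.0, -86.0)]
330 [(12.0, -22.0, -91.0), (12.0, -17.0, -91.0), (6.0, -15.0, -83.0), (13.0, 14.0, -92.0), (12.0, 17.0, -92.0), (12.0, 20.0, -91.0)]
345 [(12.0, -21.0, -98.0), (13.0, -16.0, -99.0), (1.0, -15.0, -84.0), (12.0, 13.0, -98.0), (12.0, 16.0, -98.0), (12.0, 19.0, -98.0)]
360 [(17.0, -18.0, -110.0), (17.0, -14.0, -110.0), (-4.0, -15.0, -86.0), (17.0, 12.0, -109.0), (17.0, 14.0, -110.0), (17.0, 17.0, -110.0)]
375 [(16.0, -18.0, -114.0), (17.0, -14.0, -115.0), (-7.0, -15.0, -89.0), (17.0, 11.0, -115.0), (17.0, 13.0, -114.0), (16.0, 16.0, -113.0)]
390 [(18.0, -16.0, -120.0), (18.0, -13.0, -120.0), (10.0, -12.0, -113.0), (19.0, 10.0, -121.0), (17.0, 12.0, -119.0), (17.0, 15.0, -119.0)]
```

View pics/c4.png

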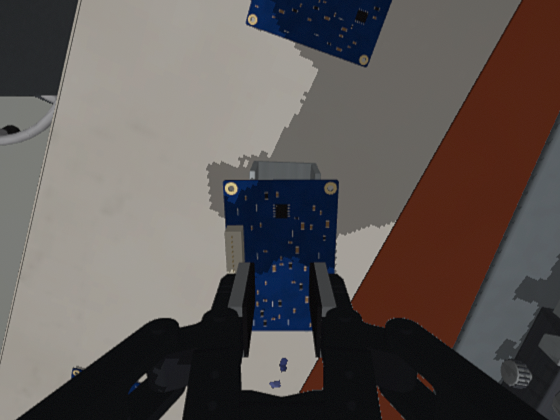

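Run:
```python
from h import *
for n in("scene","side"):
    p=capture(n);w=cloud(p);m=np.hypot(w[...,0]-.508,w[...,1]+.0235)<.09
    g=p["img"].astype(int)
    dark=(g.max(-1)<75)
    for lo in np.arange(.005,.15,.01):
        k=m&dark&(w[...,2]>=lo)&(w[...,2]<lo+.01)
        q=w[k]; 
        if len(q)>3: print(n,round(lo,3),len(q),q.mean(0).round(3),q.min(0).round(3),q.max(0).round(3))
    if n=="scene": save(p,"c5.png",(170,120,370,300),4)
```

```text
scene 0.025 140 [ 0.5   -0.003  0.028] [ 0.47  -0.06   0.026] [0.541 0.022 0.032]
scene 0.045 31 [ 0.508 -0.026  0.05 ] [ 0.486 -0.038  0.045] [ 0.527 -0.017  0.055]
scene 0.055 42 [ 0.501 -0.029  0.06 ] [ 0.481 -0.04   0.055] [ 0.527 -0.018  0.065]
scene 0.065 54 [ 0.502 -0.029  0.071] [ 0.481 -0.04   0.065] [ 0.527 -0.017  0.075]
scene 0.075 38 [ 0.506 -0.03   0.08 ] [ 0.482 -0.041  0.076] [ 0.529 -0.017  0.084]
scene 0.085 44 [ 0.504 -0.034  0.091] [ 0.465 -0.051  0.085] [ 0.549 -0.017  0.095]
scene 0.095 83 [ 0.494 -0.036  0.1  ] [ 0.46  -0.052  0.095] [ 0.557 -0.012  0.105]
scene 0.105 90 [ 0.497 -0.037  0.111] [ 0.455 -0.056  0.105] [ 0.56  -0.013  0.115]
scene 0.115 113 [ 0.496 -0.037  0.12 ] [ 0.449 -0.057  0.115] [ 0.561 -0.011  0.125]
scene 0.125 114 [ 0.495 -0.039  0.13 ] [ 0.447 -0.06   0.125] [ 0.568 -0.009  0.135]
scene 0.135 131 [ 0.48  -0.044  0.141] [ 0.442 -0.06   0.135] [ 0.565 -0.011  0.145]
scene 0.145 118 [ 0.492 -0.041  0.15 ] [ 0.448 -0.057  0.145] [ 0.533 -0.028  0.155]
side 0.025 194 [ 0.502 -0.005  0.028] [ 0.476 -0.057  0.025] [0.529 0.02  0.032]
side 0.04
[... 185 characters left out ...]
 0.069] [ 0.485 -0.028  0.066] [ 0.529 -0.008  0.073]
side 0.075 14 [ 0.508 -0.016  0.08 ] [ 0.485 -0.026  0.075] [ 0.529 -0.006  0.085]
side 0.085 34 [ 0.503 -0.015  0.091] [ 0.475 -0.032  0.085] [0.533 0.    0.095]
side 0.095 112 [ 0.506 -0.019  0.1  ] [ 0.465 -0.049  0.095] [0.546 0.007 0.105]
side 0.105 72 [ 0.505 -0.015  0.11 ] [ 0.457 -0.05   0.105] [0.549 0.009 0.115]
side 0.115 87 [ 0.5   -0.015  0.12 ] [ 0.453 -0.049  0.115] [0.554 0.011 0.125]
side 0.125 113 [ 0.505 -0.012  0.13 ] [ 0.45  -0.043  0.125] [0.558 0.01  0.135]
side 0.135 158 [ 0.509 -0.012  0.14 ] [ 0.447 -0.047  0.135] [0.569 0.015 0.145]
side 0.145 180 [ 0.508 -0.012  0.15 ] [ 0.45  -0.042  0.145] [0.563 0.013 0.155]
```

View pics/c5.png

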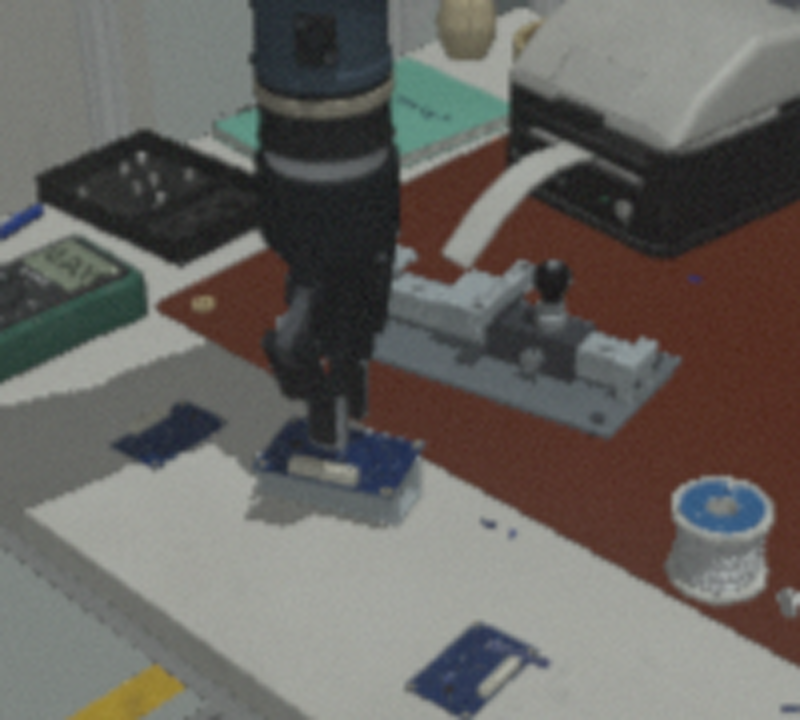

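The scene crop shows the finger tips at z ≈ 0.045, hovering above the board. All three cameras agree that they sit about 40 mm behind the reported TCP. No contact has happened. I open, then go about 35 mm lower in steps while watching the force.

Emit:
{"op": "jog_arm", "data": {"targets": [[0,0,0.01,0,0.0854],[0,0,0.01,0,0.0854],[0,0,0.01,0,0.0854],[0,0,0.01,0,0.0854],[0,0,-0.005,0,0.0854],[0,0,-0.015,0,0.0854],[0,0,-0.015,0,0.0854]], "force": 25}}

```text
time: 4.42
tool_pos: [0.506, -0.0232, -0.012]
tool_rot: [-179.8, -0.1, 113.7]
force: [-0.0, 0.5, 0.4]
finger_gap: 1.0
finger_force: 0.0
```

```bash
cat > tip.py <<'E'
from h import *
for n in("scene","side"):
    p=capture(n);w=cloud(p);o=observe()["tool_pos"];m=np.hypot(w[...,0]-o[0],w[...,1]-o[1])<.09
    dark=p["img"].max(-1)<75
    print(n,[(round(lo,3),int((m&dark&(w[...,2]>=lo)&(w[...,2]<lo+.005)).sum())) for lo in np.arange(0,.08,.005)])
E
python3 tip.py
```

```text
scene [(np.float64(0.0), 1), (np.float64(0.005), 0), (np.float64(0.01), 0), (np.float64(0.015), 0), (np.float64(0.02), 0), (np.float64(0.025), 102), (np.float64(0.03), 4), (np.float64(0.035), 0), (np.float64(0.04), 13), (np.float64(0.045), 22), (np.float64(0.05), 29), (np.float64(0.055), 28), (np.float64(0.06), 32), (np.float64(0.065), 28), (np.float64(0.07), 34), (np.float64(0.075), 24)]
side [(np.float64(0.0), 0), (np.float64(0.005), 0), (np.float64(0.01), 0), (np.float64(0.015), 0), (np.float64(0.02), 4), (np.float64(0.025), 164), (np.float64(0.03), 23), (np.float64(0.035), 0), (np.float64(0.04), 0), (np.float64(0.045), 0), (np.float64(0.05), 2), (np.float64(0.055), 6), (np.float64(0.06), 8), (np.float64(0.065), 5), (np.float64(0.07), 9), (np.float64(0.075), 6)]
```

Consistent: the tips are about 40 mm short of the TCP. 20 mm more to go.

Emit:
{"op": "jog_arm", "data": {"targets": [[0,0,-0.012,0,0.0854],[0,0,-0.021,0,0.0854],[0,0,-0.021,0,0.0854],[0,0,-0.021,0,0.065],[0,0,-0.021,0,0.045],[0,0,-0.021,0,0.045],[0,0,-0.021,0,0.045],[0,0,-0.021,0,0.045]], "force": 25}}

```text
time: 5.52
tool_pos: [0.5085, -0.0236, -0.0302]
tool_rot: [180.0, 0.0, 113.7]
force: [0.4, 0.2, 3.0]
finger_gap: 0.631
finger_force: 26.4
```

Emit:
{"op": "jog_arm", "data": {"targets": [[0,0,0.02,0,0.045],[0,0,0.06,0,0.045],[0.02,0.01,0.08,0,0.045],[0.06,0.032,0.08,-4,0.045],[0.1,0.053,0.08,-8,0.045],[0.135,0.072,0.08,-12.1,0.045],[0.1563,0.0822,0.08,-12.1,0.045],[0.1563,0.0822,0.08,-12.1,0.045],[0.1563,0.0822,0.08,-12.1,0.045]]}}

```text
time: 6.65
tool_pos: [0.6633, 0.0584, 0.0485]
tool_rot: [-179.9, -0.0, 101.6]
force: [-0.3, -0.1, 0.3]
finger_gap: 0.629
finger_force: 26.6
```

Run:
```python
from h import *
o=observe();p=capture("wrist");Tc=tcam(p,o);w=cloud(p,Tc)
print(o["time"],o["tool_pos"].round(4),o["tool_rot"].round(2),o["finger_force"],o["finger_gap"])
z=w[...,2];x=w[...,0];y=w[...,1]
im=p["img"].astype(int);blue=(im[...,2]>im[...,0]+25)
B=(z>.095)&(z<.13)&blue
print(np.nanpercentile(z[B],[5,50,95]))
rect(B,p,Tc,float(np.nanmedian(z[B])),"board",200)
rect((z>.0525)&(z<.060),p,Tc,.056,"lips",200)
save(p,"w6.png")
```

```text
6.65 [0.6633 0.0584 0.0485] [-1.7989e+02 -1.0000e-02  1.0159e+02] 26.57871901988983 0.6289767808105587
[0.1059253  0.10685353 0.10777056]
board 19842 [287. 288.] ctr [662.1  59.4] size [54.7 84.7] ang 11.6
lips 3562 [285. 146.] ctr [652.4 114. ] size [71.9 11.9] ang 11.54
lips 1904 [537. 231.] ctr [796.2  96.4] size [28.7 24.7] ang 83.62
```

View pics/w6.png

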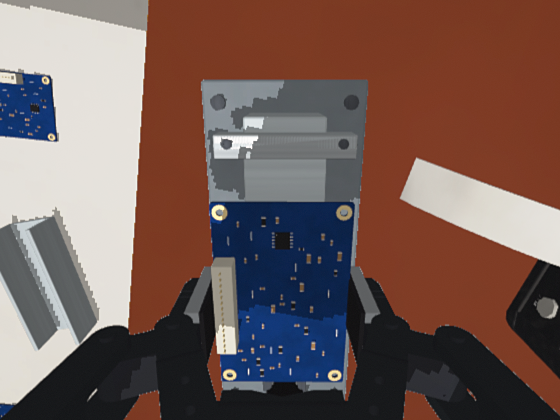

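The board hangs level at (287,290), about 1 mm from the seat line. The fixed jaw is at (285,146). I lower it.

Emit:
{"op": "jog_arm", "data": {"targets": [[0.001,0.0005,-0.03,0,0.045],[0.001,0.0005,-0.05,0,0.045],[0.001,0.0005,-0.0555,0,0.045],[0.001,0.0005,-0.0575,0,0.045],[0.001,0.0005,-0.0575,0,0.045]]}}

```text
time: 7.32
tool_pos: [0.6659, 0.0591, -0.0075]
tool_rot: [179.9, 0.0, 101.6]
force: [0.0, 0.1, -1.0]
finger_gap: 0.629
finger_force: 26.6
```

Emit:
{"op": "jog_arm", "data": {"targets": [[0,0,-0.0005,0,0.065],[0,0,-0.0005,0,0.075],[0,0,-0.0005,0,0.08],[0,0,-0.0005,0,0.0854],[0,0,0.03,0,0.0854],[0,0,0.08,0,0.0854],[0,0,0.12,0,0.0854],[0,0,0.12,0,0.0854]]}}

```text
time: 8.32
tool_pos: [0.6688, 0.0592, 0.1177]
tool_rot: [179.4, 0.1, 101.6]
force: [0.2, 0.5, 0.7]
finger_gap: 1.001
finger_force: 0.0
```

```bash
cat > look.py <<'E'
from h import *
o=observe();p=capture("wrist");Tc=tcam(p,o);w=cloud(p,Tc)
print(o["time"],o["tool_pos"].round(4),o["tool_rot"].round(2),o["finger_force"],o["finger_gap"])
z=w[...,2];x=w[...,0];y=w[...,1]
im=p["img"].astype(int);blue=(im[...,2]>im[...,0]+25)
H=(x>.6)&(x<.75)&(y>-.15)&(y<.17)
B=(z>.043)&(z<.065)&blue&H
print(np.nanpercentile(z[B],[2,50,98]).round(4))
rect(B,p,Tc,.050,"board",200)
rect(H&(z>.0525)&(z<.060)&~blue,p,Tc,.056,"lips",200)
rect(H&(z>.074)&(z<.09)&(y<0),p,Tc,.083,"knob",30)
for r in recognise(p,"knob"):
    u,v=r["at"];print("knob",r["confidence"],u,v,pts(p,Tc,[u,v],.083).round(4))
save(p,"look%d.png"%p["shot"]);print(p["shot"])
E
python3 look.py
```

```text
8.325 [0.6688 0.0592 0.1177] [1.7943e+02 1.2000e-01 1.0160e+02] 0.0 1.001322790390176
[0.049  0.0503 0.0517]
board 6425 [280. 201.] ctr [664.7  59.8] size [54.7 84. ] ang 11.57
lips 1875 [275. 130.] ctr [652.5 113.9] size [71.9 11.5] ang 11.49
lips 496 [247. 206.] ctr [642.7  55. ] size [ 8.5 40.5] ang 11.95
lips 1309 [277. 273.] ctr [674.6   5.9] size [71.9 12.5] ang 11.21
knob 714 [276. 330.] ctr [681.3 -26.3] size [22.4 25. ] ang 11.02
knob 0.71 276.4 329.4 [[ 0.6814 -0.0255  0.083 ]]
14
```

The board lies free and flat at (664.7, 59.8), top at z 0.050, within 2 mm of the seat. Next the knob at about (681.8, -30.7).

Emit:
{"op": "jog_arm", "data": {"targets": [[0.005,-0.03,0,0,0.0854],[0.012,-0.06,-0.01,0,0.0854],[0.0172,-0.0899,-0.03,-0.2,0.0854],[0.0172,-0.0899,-0.03,-0.2,0.0854],[0.0172,-0.0899,-0.03,-0.2,0.06],[0.0172,-0.0899,-0.03,-0.2,0.06]]}}

```text
time: 9.18
tool_pos: [0.6825, -0.0297, 0.0819]
tool_rot: [180.0, -0.0, 101.5]
force: [-0.4, 0.5, 0.6]
finger_gap: 0.705
finger_force: 0.0
```

```bash
python3 look.py
```

```text
9.175 [ 0.6825 -0.0297  0.0819] [ 1.7999e+02 -1.0000e-02  1.0147e+02] 0.0 0.7051162392058058
[0.0489 0.0503 0.0517]
board 11951 [288.  73.] ctr [665.2  57.8] size [54.8 80.3] ang 11.62
lips 1072 [244.  74.] ctr [642.7  55.2] size [ 8.5 39.6] ang 11.77
lips 2267 [282. 172.] ctr [674.7   5.4] size [71.8 11.9] ang 11.91
knob 1205 [282. 242.] ctr [681.7 -28.4] size [22.2 23.5] ang 11.37
knob 0.76 284.6 241.8 [[ 0.6828 -0.0278  0.083 ]]
15
```

Emit:
{"op": "jog_arm", "data": {"targets": [[0,-0.001,-0.035,0,0.06],[0,-0.001,-0.055,0,0.06],[0,-0.001,-0.064,0,0.06],[0,-0.001,-0.064,0,0.04],[0,-0.001,-0.064,0,0.012],[0,-0.001,-0.064,0,0.012],[0,-0.001,-0.064,0,0.012],[0,-0.001,-0.064,0,0.012]], "force": 45}}

```text
time: 10.28
tool_pos: [0.6836, -0.0317, 0.0195]
tool_rot: [179.8, 0.0, 101.4]
force: [-1.6, 0.2, 5.0]
finger_gap: 0.233
finger_force: 44.1
```

Emit:
{"op": "jog_arm", "data": {"targets": [[0,0,0.003,0,0.012],[0,0,0.006,0,0.012],[0,0,0.006,0,0.012]]}}

```text
time: 10.65
tool_pos: [0.6834, -0.0317, 0.0228]
tool_rot: [179.9, -0.0, 101.4]
force: [5.1, 0.6, -5.3]
finger_gap: 0.239
finger_force: 44.2
```

Run:
```python
from h import *
o=observe();print(o["tool_pos"],o["force"],o["finger_gap"],o["finger_force"])
p=capture("side");save(p,"s1.png",(170,140,330,260),5)
```

```text
[ 0.68336055 -0.03169688  0.02275937] [ 5.10144398  0.5965095  -5.25538863] 0.2393962923300474 44.17623460292816
```

View pics/s1.png

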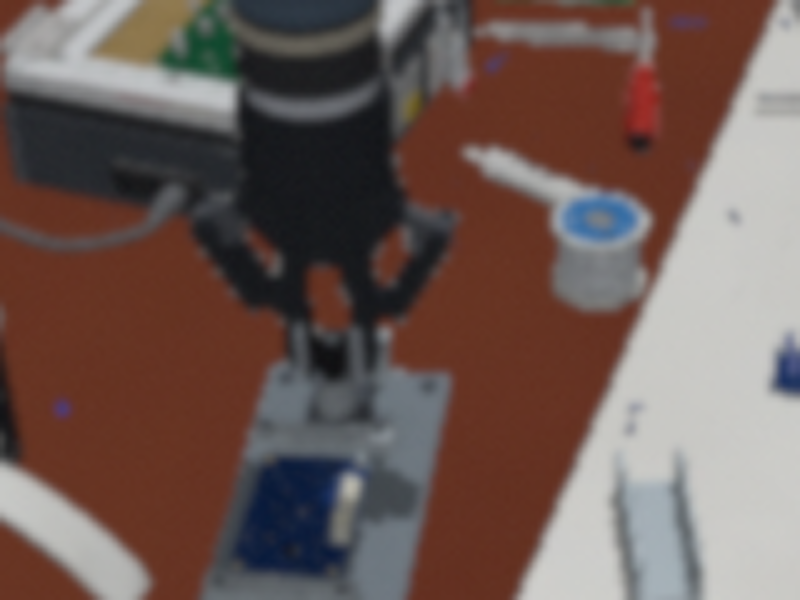

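The side crop shows the fingers on the black knob at (335,350) and the board lying between the jaws at (300,515). I lift further.

Emit:
{"op": "jog_arm", "data": {"targets": [[0,0,0.003,0,0.012],[0,0,0.006,0,0.012],[0,0,0.006,0,0.012],[0,0,0.006,0,0.012]]}}

```text
time: 11.2
tool_pos: [0.6833, -0.0317, 0.0282]
tool_rot: [179.9, -0.0, 101.4]
force: [6.3, 0.3, -6.6]
finger_gap: 0.236
finger_force: 44.2
```

```bash
cat > k.py <<'E'
from h import *
o=observe();print(o["tool_pos"].round(4),o["force"].round(1),o["finger_gap"])
for n in("side","scene"):
    p=capture(n);w=cloud(p);k=np.array([.6818,-.0307])
    x,y,z=w[...,0],w[...,1],w[...,2]
    m=(np.hypot(x-o["tool_pos"][0],y-o["tool_pos"][1])<.009)&(z>.06)&(z<.11)&(p["img"].max(-1)<80)
    print(n,m.sum(),np.percentile(z[m],[50,90,98]).round(4) if m.any() else "")
E
python3 k.py
```

```text
[ 0.6833 -0.0317  0.0282] [ 6.3  0.3 -6.6] 0.23626186837298271
side 28 [0.0909 0.0931 0.0939]
scene 12 [0.09   0.0921 0.1039]
```

Emit:
{"op": "jog_arm", "data": {"targets": [[0.001,0,0.001,0,0.012],[0.001,0,0.001,0,0.012],[0.001,0,0.001,0,0.012]]}}

```text
time: 11.68
tool_pos: [0.6833, -0.0317, 0.0297]
tool_rot: [-180.0, -0.0, 101.4]
force: [4.3, 0.3, -6.5]
finger_gap: 0.236
finger_force: 44.2
```

Emit:
{"op": "jog_arm", "data": {"targets": [[-0.0004,0.002,0,0,0.012],[-0.0008,0.004,0,0,0.012],[-0.0012,0.006,0,0,0.012],[-0.0016,0.008,0,0,0.012],[-0.002,0.01,0,0,0.012],[-0.002,0.01,0,0,0.012]]}}

```text
time: 12.42
tool_pos: [0.6813, -0.0219, 0.0304]
tool_rot: [-180.0, 0.0, 101.4]
force: [5.4, -0.1, -6.7]
finger_gap: 0.236
finger_force: 44.2
```

Emit:
{"op": "jog_arm", "data": {"targets": [[-0.0004,0.002,0,0,0.012],[-0.0008,0.004,0,0,0.012],[-0.0012,0.006,0,0,0.012],[-0.0015,0.0075,0,0,0.012],[-0.0015,0.0075,0,0,0.012]]}}

```text
time: 13.05
tool_pos: [0.6797, -0.0138, 0.0306]
tool_rot: [-180.0, -0.0, 101.4]
force: [3.9, -0.3, -7.2]
finger_gap: 0.229
finger_force: 44.2
```

```bash
python3 look.py
python3 - <<'E'
from h import *
p=capture("side");s=capture("scene")
a=cv2.resize(p["img"][150:260,190:310],None,fx=4,fy=4);b=cv2.resize(s["img"][150:260,240:320],None,fx=4,fy=4)
cv2.imwrite("pics/d1.png",np.hstack([a,b])[:,:,::-1])
E
```

```text
13.05 [ 0.6797 -0.0138  0.0306] [-1.7997e+02 -3.0000e-02  1.0142e+02] 44.193318486213684 0.22949335876822466
[0.0489 0.0503 0.0517]
board 18614 [287.  86.] ctr [663.2  65.6] size [54.8 77.8] ang 15.22
lips 1932 [230.  88.] ctr [640.7  62.9] size [ 8.8 40.4] ang 15.27
lips 3926 [281. 191.] ctr [671.1  23.4] size [71.9 12.1] ang 11.35
lips 483 [282. 257.] ctr [677.8 -10.1] size [15.6 11.6] ang 11.34
knob 1545 [281. 276.] ctr [676.9  -5.4] size [49.  12.4] ang 11.34
knob 0.61 282.2 297.6 [[ 0.6792 -0.0155  0.083 ]]
19
```

View pics/d1.png

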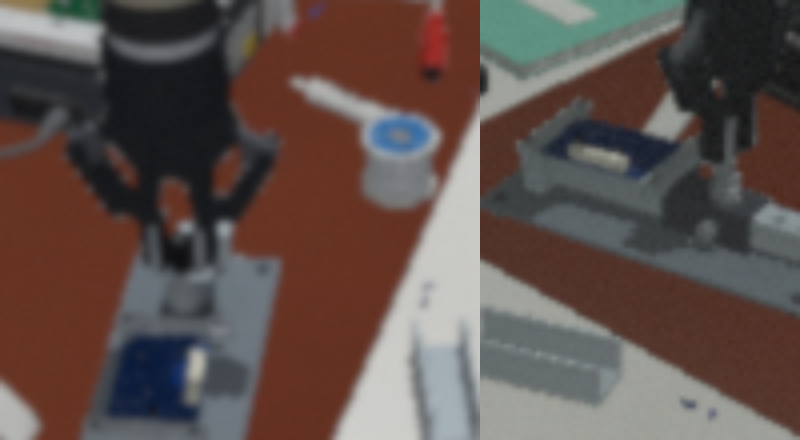

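The jaw has travelled 18.3 mm. The board sits at (160,375) in the left half of the crop, about 3.6° askew, and the last 1.7 mm should square it. I finish the slide and lower the pin.

Emit:
{"op": "jog_arm", "data": {"targets": [[-0.0002,0.001,0,0,0.012],[-0.0003,0.0018,0,0,0.012],[-0.0003,0.0018,0,0,0.012],[-0.0003,0.0018,-0.003,0,0.012],[-0.0003,0.0018,-0.006,0,0.012],[-0.0003,0.0018,-0.006,0,0.012]]}}

```text
time: 14.0
tool_pos: [0.6795, -0.0125, 0.0245]
tool_rot: [-180.0, 0.0, 101.4]
force: [2.2, -1.2, -5.6]
finger_gap: 0.235
finger_force: 44.4
```

The pin is entering the hole, with spring load still on the tool. I continue down.

Emit:
{"op": "jog_arm", "data": {"targets": [[0,0,-0.003,0,0.012],[0,0,-0.006,0,0.012],[0,0,-0.0075,0,0.012],[0,0,-0.0075,0,0.012]]}}

```text
time: 14.5
tool_pos: [0.6797, -0.0125, 0.0195]
tool_rot: [180.0, 0.0, 101.4]
force: [-5.1, -2.5, 6.3]
finger_gap: 0.233
finger_force: 45.4
```

```bash
python3 k.py; python3 look.py
```

```text
[ 0.6797 -0.0125  0.0195] [-5.1 -2.5  6.3] 0.23299354551020335
side 24 [0.0828 0.0852 0.086 ]
scene 12 [0.0805 0.0839 0.0861]
14.6 [ 0.6797 -0.0125  0.0195] [1.7995e+02 4.0000e-02 1.0140e+02] 45.365989208221436 0.23324657389858675
[0.0489 0.0503 0.0516]
board 20487 [287.  89.] ctr [663.2  65.5] size [54.8 74.2] ang 13.91
lips 2238 [225.  88.] ctr [640.4  63.9] size [ 8.9 40.6] ang 13.91
lips 4404 [281. 198.] ctr [670.7  24.8] size [71.8 11.9] ang 11.31
lips 230 [281. 262.] ctr [676.9  -5.6] size [14.1  6.2] ang 11.28
knob 3122 [272. 297.] ctr [670.8  -9.7] size [34.9 24.8] ang 12.73
knob 326 [334. 294.] ctr [697.5  -1.8] size [ 6.1 11.1] ang 24.51
knob 0.69 284.8 297.4 [[ 0.6787 -0.0068  0.083 ]]
24
```

The TCP is back at its home grasp height (0.0195) and is pressing down with the pin bottomed. Jaw travel is 19.7 mm. The board is flat and within 2.4° of the rail, so I hand in.

```bash
python3 -c "
from cell import hand_in,observe
print(hand_in());print(observe()['time'])"
```

```text
the job is handed in; nothing more can be done
None
the job is handed in; nothing more can be done
```

I handed the job in at about 14.6 s (no verdict came back): the board is flat on the ledges with both ends in the grooves (about 0.04 rad askew), the jaw has moved 19.7 mm to the next hole, and the gripper still holds the knob with the pin, by the arm height and spring load, fully home.

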